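Seat the V-block in the corner of the locating fixture and hold it

ROBOT

A 7-joint arm with a two-finger parallel gripper is mounted at the origin on the work surface. World frame = base frame: x ahead of the robot, y to its left, z up, the work surface at z = 0. Lengths are in mm, angles in rad, forces in N, time in s.
With the tool pointing down it reaches from about 425 to 975 mm from the base axis. Payload 16.7 kg.
Tool frame: the origin (TCP) lies at the very end of the fingers, on their centre line; the grasp point (between the pads) lies 19 mm behind it (r.grasp_offset is the distance from the TCP to the grasp point, in mm); z points along the fingers, y is the line along which they close (so a half turn about z gives the same grasp; the last joint's range is limited). The gripper opens to 85 mm and grips with 20 to 120 N. Pads are 22 mm wide; open, the fingers measure 114 mm over their backs; the gripper's body (76 mm by 85 mm) begins 54 mm behind the grasp point. The pads swing forward as they close: fully open they stand 13 mm farther back than shut.
Start: joints at [-1.476, 0.426, 0.074, 1.606, -0.034, 1.111, -0.067], TCP at [163.602, 654.836, 231.302] pointing down, gripper open.
Joint ranges: [-2.85, 2.85], [-0.5, 2.14], [-1.23, 1.37], [0.21, 2.46], [-1.02, 4.16], [0.16, 2.05], [-2.73, 2.73]. Speed limits (rad/s): [1.89, 1.89, 2.39, 2.39, 3.01, 3.01, 3.01].

INTERFACE

Orientations are given as a rotation vector (axis times angle).
In Python, from plant import monitor, camera, r, spot_in gives the robot as it stands.
- The arm moves only by the tool arm_command, never from a script. Its argument "plan" is a list of rows, each an object of numbers: "x", "y", "z": the shift along the tool's x, y, z in cm; "ax", "ay", "az": the turn, a rotation vector about the tool's x, y, z in rad. A call has 1 to 10 rows; each row shifts and turns the commanded pose from where the row before left it, along the tool's axes as they then stand; what a row does not reach is not made up. A row lasts 1/8 s, in which the tool goes at most 62.5 mm and 10.7 degrees, less where a joint would pass 70% of its speed; a pose out of reach is approached as far as the arm can. A call with a gripper value outside its range is refused whole. "hand" is the closure in counts, from 0 (fully open) to 255 (shut), set as the call begins (left out, the last holds). The fingers move at their own pace and stop on an object; "grip_force" is the grip in N (left out, the last holds). Time passes only in rows, so rows that do not move let the fingers close. It gives the time, the measured TCP pose, the force, the opening and the grip force at its end, in the units of the state.
- monitor.get_obs(): the state, without advancing time (a new reading comes with each control period).
- camera(name): name is "scene" or "top"; returns a dict with "color" (400x640x3 uint8, red, green, blue), "range_z" (400x640 float32, mm along the optical axis (not along the pixel's ray), 0 where there is no reading), "K" (3x3 intrinsics, pixels), "R" (3x3) and "t" (3): a world point X has camera coordinates R X + t. Camera axes: x right, y down, z forward; pixel columns grow to the right and rows downward; lengths in mm; the calibration is good to about 2 mm. A picture is of the moment at which its call begins.
- r.job_done(): hands the job in; it is judged then, once.
Trained networks look in a picture, given as the dict that the camera call returned (one of the last four; its "shot" number tells which), for a name from the list of things; names that differ only in an ending like _2 or _b are one class to them, and where a whole thing is asked for, a point or a joint stands for the part that bears it (a point fixed in the world has none). Each returns a list of dicts, best first, with "conf" (0 to 1); they miss things now and then, are a little off and sometimes report something else, mostly with a low value. They report only what shows in the picture. A call takes as long as a camera call. They do not tell look-alikes from the thing itself.
- spot_in(picture, name): "rect" ([left, top, right, bottom] in pixels, round what is visible of it).
The state is a dict: "clock": time; "joint_pos": joint angles; "joint_vel": joint speeds; "joint_torque": joint torques, N m; "tool_pos": TCP position; "tcp_rot": TCP orientation; "contact_force": force on the tool from outside, world axes, zero at the start; "ft_torque": the same for the moment, N m; "opening": finger opening in mm; "gripper_force": force on a finger pad.
Only numpy, scipy, OpenCV 4.12 (cv2) and the standard library are available. Lean on these libraries where they do the work, as an engineer would, in place of code of your own. Each camera call takes 0.05 s, during which the arm holds its last target. There are 200 camera calls.

TASK

A copper-coloured collet has been left standing on the locating fixture, in the way. First stand it upright in the perforated collet tray and let go of it; then take the blue V-block, set it flat on the fixture plate with its groove running along the long fence, and press it firmly into the corner so that it bears on both brass fences at once. Finish while still holding it pressed there, and leave the steel collets in the tray undisturbed.

Things in the scene. Friction and masses are not known exactly. Their poses are not given: they have to be found in the camera images.
- fixture: fixed dark steel plate 170 (x) x 140 (y) x 12 mm thick with two brass fences on top; origin at the centre of its underside on the table, z up. Its position and yaw (within 0.5 rad) vary. The long fence stands along its +y edge, the short fence along its +x edge; both are 12 mm thick and rise 14 mm above the plate's top.
- corner (a point): the inner corner where the two fences' inner faces meet, at plate-top height (73, 58, 12 mm in the fixture's frame; same axes as the fixture). The free plate lies towards its -x and -y. The V-block fully home has its centre 30 mm to -x and 20 mm to -y of this point.
- long_fence: the long brass fence, 170 x 12 x 14 mm, running along the fixture's x; origin at the centre of its underside; its inner face looks to the fixture's -y. Rigid, not slippery: a block pressed on it resists sliding along it with up to about the pressing force, so push-back alone does not prove that the short fence is reached
- short_fence: the short brass fence, 12 x 100 x 14 mm, running along the fixture's y; origin at the centre of its underside; its inner face looks to the fixture's -x. Rigid, not slippery either; the push lasts only while the arm's target is kept a little beyond contact
- vblock: loose blue-painted steel V-block 60 (x) x 40 (y) x 45 mm high, about 0.5 to 0.8 kg, standing on the table with its bright V groove (24 mm wide, 12 mm deep, along x) on top; origin at the centre of its underside. Grip it across its 40 mm width, more than 14 mm above its underside so that the fingers pass over the fences. A half turn makes no difference.
- collet: loose copper-coloured collet, an upright cylinder 25 mm in diameter and 50 mm high, about 0.12 kg, standing on the fixture plate (underside 12 mm above the table) near the corner; origin at the centre of its underside
- tray: fixed perforated brass-coloured tray with steel edges, 170 (x) x 150 (y) mm, floor 4 mm thick, walls 3 mm thick and 18 mm high; origin at the centre of its underside on the table. It may be to the left or the right of the fixture. The three steel collets stand in its +x half; its -x half is empty.
- tray_free (a point): centre of the tray's empty part, on the tray floor (at -35, 0, 4 mm in the tray's frame)
- tray_collet0: steel collet 25 mm in diameter, 50 mm high, standing in the tray at its (55, -45) mm; origin at the centre of its underside; leave alone
- tray_collet1: steel collet like it, at the tray's (55, 0) mm; leave alone
- tray_collet2: steel collet like it, at the tray's (55, 45) mm; leave alone
Mind the look-alikes: they are no part of the job. There is more than one size of the collet; the one meant has the size given above.

How it is judged (in metres and radians):
On the way, in this order (a step that is already met when the one before it is completed fails the run):
1. the copper collet stands upright on the tray floor, let go (x of collet in the frame of tray between -0.075 and 0.075 m and y of collet in the frame of tray between -0.065 and 0.065 m and z of collet in the frame of tray between 0 and 0.008 m and angle between collet's own z axis and vertical below 0.15 rad and linear speed of collet below 0.02 m/s and contact force between the fingers and collet below 0.1 N), for 0.2 s.
2. the V-block bears on both fences (contact force between vblock and long_fence above 2 N and contact force between vblock and short_fence above 2 N and x of vblock in the frame of corner between -0.033 and -0.027 m and y of vblock in the frame of corner between -0.023 and -0.017 m and z of vblock in the frame of corner between -0.003 and 0.003 m and angle between vblock's own z axis and vertical below 0.06 rad and angle between the x axis of vblock and the x axis of fixture, either way round below 0.05 rad), for 0.3 s.
At the end, for the whole second after the job is handed in: Copper collet upright on the tray floor, untouched; V-block flat on the plate, groove along the long fence within 0.05 rad, within 3 mm of fully home, pressing each fence with over 2 N while the fingers press it with over 2 N, through the last second (all of step 1 and all of step 2 and contact force between the fingers and vblock above 2 N and linear speed of vblock below 0.01 m/s); the arm keeps its last pose, push and grip.
It fails at once if a steel collet in the tray was shifted by more than 25 mm or knocked over (distance of any of tray_collet0, tray_collet1, tray_collet2 from where it was at the start of the episode above 0.025 m or angle between any of tray_collet0, tray_collet1, tray_collet2's own z axis and vertical above 0.5 rad).
It also fails if it takes over 72 s, if anything falls off the work surface, if the arm or the gripper's body presses on something with over 40 N, if the wrist force passes 120 N, or if a joint passes its speed limit or range.

## Working session

There is one attempt and no reset: what is moved stays moved. The work goes in short steps, Python scripts to look and compute and a tool call to move; the robot and the scene stay as the last step left them, time stands still between calls to the robot, and variables do not carry over. Pictures are saved under pics/ and viewed, at most 10 in all, crops included, and the job is handed in when it is done.

Besides the shell and the picture viewer there is one more tool, called after "Emit:" by a JSON object that holds its "name" and its "arguments", one argument or row to a line. arm_command: Moves the arm, as the interface text tells. Its arguments: {"type":"object","properties":{"plan":{"type":"array","items":{"type":"object","properties":{"x":{"type":"number"},"y":{"type":"number"},"z":{"type":"number"},"ax":{"type":"number"},"ay":{"type":"number"},"az":{"type":"number"}}}},"hand":{"type":"number"},"grip_force":{"type":"number"}},"required":["plan"]}

```bash
mkdir -p pics; ls
cat > h.py <<'E'
import numpy as np, cv2
from plant import monitor, camera, r, spot_in
def cloud(p):
    K=p["K"];z=p["range_z"].astype(float);v,u=np.mgrid[:400,:640]
    c=np.stack([(u-K[0,2])/K[0,0]*z,(v-K[1,2])/K[1,1]*z,z],-1)
    w=(c-p["t"])@p["R"]; w[z<=0]=np.nan
    return w
def save(p,n): cv2.imwrite("pics/"+n,p["color"][:,:,::-1])
E
python3 - <<'E'
from h import *
print(monitor.get_obs())
for n in("top","scene"):
    p=camera(n);save(p,n+"1.png");w=cloud(p);np.savez(n+"1.npz",w=w,c=p["color"])
    print(n,p["K"].tolist(),p["R"].round(3).tolist(),p["t"])
    for k in["fixture","long_fence","short_fence","vblock","collet","tray","tray_collet0"]:
        for d in spot_in(p,k)[:4]:
            a=np.array(d["rect"]);cx,cy=int((a[0]+a[2])/2),int((a[1]+a[3])/2)
            print(k,a.round(),round(d["conf"],2),w[min(cy,399),min(cx,639)].round())
E
```

```text
pics
{'clock': 0.0, 'joint_pos': array([-1.47546783,  0.42670218,  0.07384147,  1.60657716, -0.03407502,
        1.11081002, -0.06706258]), 'joint_vel': array([-0.00032374, -0.00123518,  0.00028448, -0.00130303,  0.00193763,
        0.0013128 , -0.00040823]), 'joint_torque': array([ 2.19482186e-03, -9.49813914e+01,  3.76063004e+00, -4.63496697e+01,
        1.90874323e-02,  9.97122639e-03,  6.91038667e-05]), 'tool_pos': array([163.54604387, 654.48258546, 230.64339215]), 'tcp_rot': array([-3.83569405e-01, -3.11804407e+00,  1.94330061e-03]), 'contact_force': array([0.47072682, 0.0126767 , 0.04058477]), 'ft_torque': array([-0.03495128, -0.02197076,  0.02002414]), 'gripper_force': 0.0, 'opening': 85.34024586958584}
top [[413.2713275170807, 0.0, 325.7655219873911], [0.0, 413.2713275170807, 203.20294745858862], [0.0, 0.0, 1.0]] [[-0.018, -1.0, -0.021], [-0.982, 0.021, -0.189], [0.189, 0.017, -0.982]] [  19.17826305  548.00733698 1092.73365936]
fixture [297. 177. 362. 253.] 0.72 [525.   0.  11.]
fixture [221. 194. 226. 199.] 0.43 [575. 295.  53.]
long_fence [299. 178. 327. 200.] 0.44 [599.  
[... 557 characters left out ...]
09, -0.653]] [  15.95792088 -325.52189304 1483.58615196]
fixture [286. 172. 366. 235.] 0.77 [538.   7.  11.]
fixture [183. 175. 215. 206.] 0.48 [ 536. -293.   43.]
long_fence [336. 172. 370. 218.] 0.87 [525.  71.  26.]
short_fence [322. 212. 365. 231.] 0.66 [611.  46.  23.]
vblock [186. 174. 213. 204.] 0.83 [ 531. -294.   45.]
collet [335. 187. 347. 213.] 0.75 [577.  38.  55.]
collet [335. 226. 353. 260.] 0.58 [705.  45.  51.]
collet [332. 172. 366. 217.] 0.19 [516.  62.  22.]
tray [412. 178. 490. 233.] 0.87 [582. 288.  51.]
tray_collet0 [431. 200. 441. 222.] 0.78 [591. 255.  40.]
tray_collet0 [449. 200. 462. 222.] 0.7 [591. 297.  44.]
tray_collet0 [467. 202. 484. 228.] 0.58 [596. 342.  37.]
```

Run:
```python
import cv2,numpy as np
a=cv2.imread("pics/top1.png")[130:270,180:460]; b=cv2.imread("pics/scene1.png")[150:275,160:500]
a=cv2.resize(a,(800,400));cv2.imwrite("pics/topc.png",a)
cv2.imwrite("pics/scenec.png",cv2.resize(b,(800,294)))
```

```text
(no output)
```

View pics/topc.png

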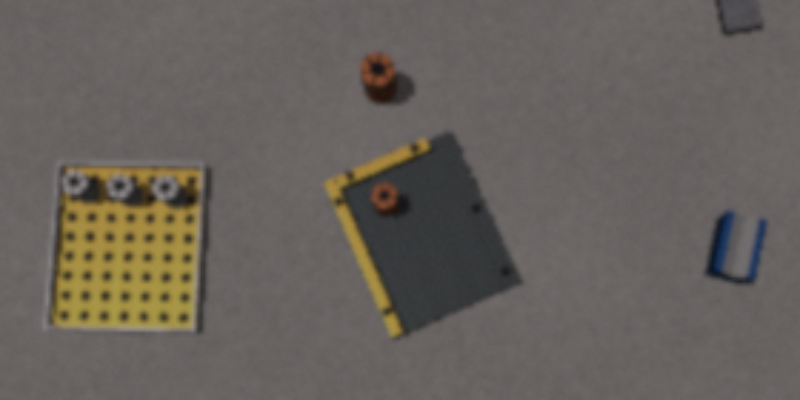

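View pics/scenec.png

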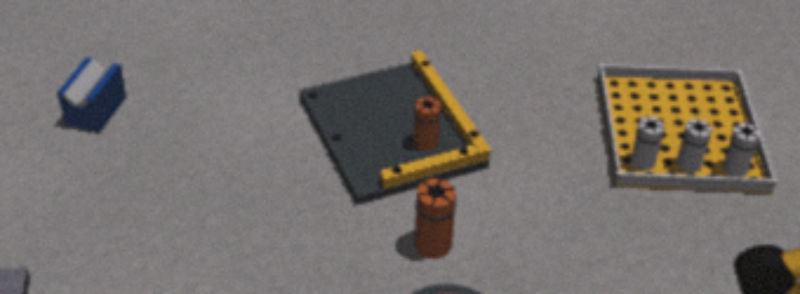

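The top view shows two copper collets. The one at about (314,199) stands on the plate beside the fence corner. The other, at about (313,159), stands on the table and is clearly larger. The one on the plate fits the description (25 mm, on the fixture), and both enlarged crops confirm it. The tray is on the left, at about (222,215), with its steel collets at the far side. The V-block is on the right, at about (438,216).

```bash
cat > meas.py <<'E'
from h import *
def pts(w,lo,hi,box):
    x,y,z=w[...,0],w[...,1],w[...,2]
    m=(z>lo)&(z<hi)&(x>box[0])&(x<box[1])&(y>box[2])&(y<box[3]); return w[m],m
def rect(q): return cv2.minAreaRect(q[:,:2].astype(np.float32))
def all_(w,c,n):
    for nm,lo,hi,b in[("plate+f",7,30,(400,660,-130,130)),("fences",21,30,(400,660,-130,130)),("collet",58,70,(400,640,-130,130)),("decoy",40,120,(650,760,-50,130)),
       ("vb",38,55,(400,650,-400,-200)),("vball",20,55,(400,650,-400,-200)),("tray",12,24,(400,700,180,420)),("steel",48,62,(400,700,180,420))]:
        q,m=pts(w,lo,hi,b)
        if len(q)<5: print(n,nm,len(q));continue
        R=rect(q);print(n,nm,len(q),np.round(R[0]),np.round(R[1]),round(R[2],1),"med",np.median(q,0).round(1),"minmax",q.min(0).round(),q.max(0).round())
    hsv=cv2.cvtColor(c,cv2.COLOR_RGB2HSV)
    blue=(hsv[...,0]>100)&(hsv[...,0]<130)&(hsv[...,1]>90)
    q,m=pts(w,15,60,(400,650,-400,-200)); print("blue hi",m.sum(),(m&blue).sum())
E
python3 - <<'E'
from meas import *
for n in("top","scene"):
    d=np.load(n+"1.npz");all_(d["w"],d["c"],n)
E
```

```text
top plate+f 2752 [528.  -5.] [201. 182.] 13.5 med [529.7   4.7  11.8] minmax [ 420. -103.    7.] [639. 102.  30.]
top fences 388 [528.  19.] [169. 111.] 22.9 med [551.1  57.1  25.3] minmax [430.  -2.  21.] [624. 102.  30.]
top collet 57 [561.  40.] [22. 20.] 87.6 med [559.7  40.5  61.2] minmax [551.  29.  58.] [571.  52.  67.]
top decoy 144 [685.  46.] [32. 33.] 87.0 med [681.9  45.1  67.3] minmax [669.  30.  40.] [702.  62.  75.]
top vb 235 [ 509. -302.] [41. 60.] 74.8 med [ 507.6 -303.    43.2] minmax [ 476. -327.   38.] [ 542. -276.   50.]
top vball 364 [ 509. -302.] [41. 62.] 74.7 med [ 507.4 -301.3   40.4] minmax [ 475. -327.   22.] [ 543. -276.   50.]
top tray 359 [526. 303.] [152. 171.] 87.8 med [551.6 297.6  16.9] minmax [438. 224.  12.] [612. 380.  24.]
top steel 190 [578. 300.] [113.  24.] 85.3 med [578.3 300.5  53.6] minmax [565. 244.  49.] [594. 357.  59.]
blue hi 379 147
scene plate+f 2837 [536.   7.] [175. 142.] 22.9 med [547.8   6.2  12. ] minmax [429. -91.   7.] [641. 103.  29.]
scene fences 516 [529.  22.] [177. 112.] 20.7 med [574.6  56.9  25.2] minmax [429.  -2.  21.] [630. 103.  29.]
scene collet 68 [564.  42.] [21. 28.] 89.0 med [566.1  41.4  61.4] minmax [549.  31.  58.] [578.  52.  64.]
scene decoy 312 [690.  46.] [35. 34.] 38.1 med [698.3  46.1  67. ] minmax [673.  30.  40.] [709.  64.  72.]
scene vb 236 [ 511. -302.] [42. 63.] 74.5 med [ 514.3 -306.1   43.1] minmax [ 475. -329.   38.] [ 546. -275.   47.]
scene vball 475 [ 512. -301.] [42. 64.] 75.9 med [ 520.6 -301.7   38. ] minmax [ 475. -329.   20.] [ 547. -275.   47.]
scene tray 633 [528. 302.] [151. 176.] 87.7 med [584.4 300.9  16.6] minmax [439. 225.  12.] [618. 381.  24.]
scene steel 245 [582. 301.] [114.  28.] 84.0 med [584.3 300.3  53.5] minmax [568. 244.  48.] [600. 358.  57.]
blue hi 520 308
```

```bash
cat > go.py <<'E'
import sys
from h import *
from scipy.spatial.transform import Rotation as Ro
# usage: go.py x y z [yaw of tool-y, deg]  -> shift in tool axes (cm), turn
def delta(x,y,z,yaw=None):
    o=monitor.get_obs();T=Ro.from_rotvec(o["tcp_rot"]);M=T.as_matrix()
    d=M.T@(np.array([x,y,z])-o["tool_pos"])/10
    cur=np.degrees(np.arctan2(M[1,1],M[0,1]))
    print("t",round(o["clock"],2),"pos",o["tool_pos"].round(1),"yaw",round(cur,2),"tilt",M[:2,2].round(4),"F",o["contact_force"].round(1),"open",round(o["opening"],1))
    print("shift cm",d.round(2))
    if yaw is not None:
        a=(yaw-cur+90)%180-90
        yt=np.radians(cur+a);yy=np.array([np.cos(yt),np.sin(yt),0]);zz=np.array([0,0,-1.]);G=np.c_[np.cross(yy,zz),yy,zz]
        print("turn",(T.inv()*Ro.from_matrix(G)).as_rotvec().round(4),"shift after turn",(G.T@(M@d)).round(2))
if __name__=="__main__": delta(*map(float,sys.argv[1:]))
E
python3 go.py 562 41 150 75
```

```text
t 0.8 pos [163.6 654.8 231.3] yaw 75.97 tilt [-0. -0.] F [-0.8 -0.2 -0.1] open 85.1
shift cm [-53.53 -49.89   8.13]
turn [-0.     -0.      0.0169] shift after turn [-54.37 -48.98   8.13]
```

Emit:
{"name": "arm_command", "arguments": {
  "plan": [
    {"x": -3.35, "y": -3.1},
    {"x": -3.35, "y": -3.1},
    {"x": -3.35, "y": -3.1},
    {"x": -3.35, "y": -3.1},
    {"x": -3.35, "y": -3.1},
    {"x": -3.35, "y": -3.1},
    {"x": -3.35, "y": -3.1},
    {"x": -3.35, "y": -3.1},
    {"x": -3.35, "y": -3.1},
    {"x": -3.35, "y": -3.1}
  ],
  "hand": 0
}}

```text
invalid input at $.plan[0]: expected keys x, y, z, ax, ay, az
```

Emit:
{"name": "arm_command", "arguments": {
  "plan": [
    {"x": -3.35, "y": -3.1, "z": 1.5},
    {"x": -3.35, "y": -3.1, "z": 1.5},
    {"x": -3.35, "y": -3.1, "z": 1.5},
    {"x": -3.35, "y": -3.1, "z": 1.5},
    {"x": -3.35, "y": -3.1, "z": 1.5},
    {"x": -3.35, "y": -3.1, "z": 0.6},
    {},
    {},
    {}
  ]
}}

```text
invalid input at $.plan[0]: expected keys x, y, z, ax, ay, az
```

```bash
python3 go.py 562 41 32 75
```

```text
t 0.8 pos [163.6 654.8 231.3] yaw 75.97 tilt [-0. -0.] F [-0.8 -0.2 -0.1] open 85.1
shift cm [-53.53 -49.89  19.93]
turn [-0.     -0.      0.0169] shift after turn [-54.37 -48.98  19.93]
```

All six keys are required in every row.

Emit:
{"name": "arm_command", "arguments": {
  "plan": [
    {"x": -3.35, "y": -3.1, "z": 0, "ax": 0, "ay": 0, "az": 0},
    {"x": -3.35, "y": -3.1, "z": 0, "ax": 0, "ay": 0, "az": 0},
    {"x": -3.35, "y": -3.1, "z": 0, "ax": 0, "ay": 0, "az": 0},
    {"x": -3.35, "y": -3.1, "z": 0, "ax": 0, "ay": 0, "az": 0},
    {"x": -3.35, "y": -3.1, "z": 0, "ax": 0, "ay": 0, "az": 0},
    {"x": -3.35, "y": -3.1, "z": 0, "ax": 0, "ay": 0, "az": 0},
    {"x": -3.35, "y": -3.1, "z": 0, "ax": 0, "ay": 0, "az": 0},
    {"x": -3.35, "y": -3.1, "z": 0, "ax": 0, "ay": 0, "az": 0},
    {"x": -3.35, "y": -3.1, "z": 0, "ax": 0, "ay": 0, "az": 0},
    {"x": -3.35, "y": -3.1, "z": 0, "ax": 0, "ay": 0, "az": 0}
  ],
  "hand": 0
}}

```text
clock: 2.05
tool_pos: [414.2, 271.6, 231.6]
tcp_rot: [0.384, 3.118, 0.001]
contact_force: [1.0, 0.6, 0.7]
opening: 85.7
gripper_force: 0.0
```

Emit:
{"name": "arm_command", "arguments": {
  "plan": [
    {"x": -3.35, "y": -3.1, "z": 1.5, "ax": 0, "ay": 0, "az": 0},
    {"x": -3.35, "y": -3.1, "z": 1.5, "ax": 0, "ay": 0, "az": 0},
    {"x": -3.35, "y": -3.1, "z": 1.5, "ax": 0, "ay": 0, "az": 0},
    {"x": -3.35, "y": -3.1, "z": 1.5, "ax": 0, "ay": 0, "az": 0},
    {"x": -3.35, "y": -3.1, "z": 1.5, "ax": 0, "ay": 0, "az": 0},
    {"x": -3.35, "y": -3.1, "z": 0.6, "ax": 0, "ay": 0, "az": 0},
    {"x": 0, "y": 0, "z": 0, "ax": 0, "ay": 0, "az": 0},
    {"x": 0, "y": 0, "z": 0, "ax": 0, "ay": 0, "az": 0}
  ]
}}

```text
clock: 3.05
tool_pos: [563.2, 44.0, 150.2]
tcp_rot: [-0.384, -3.118, -0.0]
contact_force: [0.1, -0.7, -0.7]
opening: 85.3
gripper_force: 0.0
```

```bash
python3 go.py 562 41 32 75
```

```text
t 3.05 pos [563.2  44.  150.2] yaw 75.96 tilt [-0.0003  0.0001] F [ 0.1 -0.7 -0.7] open 85.3
shift cm [ 0.04 -0.32 11.82]
turn [ 0.     -0.0004  0.0168] shift after turn [ 0.04 -0.32 11.82]
```

Emit:
{"name": "arm_command", "arguments": {
  "plan": [
    {"x": 0.05, "y": -0.3, "z": 3, "ax": 0, "ay": 0, "az": 0},
    {"x": 0, "y": 0, "z": 3, "ax": 0, "ay": 0, "az": 0},
    {"x": 0, "y": 0, "z": 3, "ax": 0, "ay": 0, "az": 0},
    {"x": 0, "y": 0, "z": 2, "ax": 0, "ay": 0, "az": 0},
    {"x": 0, "y": 0, "z": 0.8, "ax": 0, "ay": 0, "az": 0},
    {"x": 0, "y": 0, "z": 0, "ax": 0, "ay": 0, "az": 0},
    {"x": 0, "y": 0, "z": 0, "ax": 0, "ay": 0, "az": 0}
  ]
}}

```text
clock: 3.92
tool_pos: [562.6, 41.3, 33.2]
tcp_rot: [0.383, 3.117, 0.001]
contact_force: [1.0, -0.5, -0.2]
opening: 85.3
gripper_force: 0.0
```

Emit:
{"name": "arm_command", "arguments": {
  "plan": [
    {"x": 0, "y": 0, "z": 0, "ax": 0, "ay": 0, "az": 0},
    {"x": 0, "y": 0, "z": 0, "ax": 0, "ay": 0, "az": 0},
    {"x": 0, "y": 0, "z": 0, "ax": 0, "ay": 0, "az": 0},
    {"x": 0, "y": 0, "z": 0, "ax": 0, "ay": 0, "az": 0},
    {"x": 0, "y": 0, "z": 0, "ax": 0, "ay": 0, "az": 0},
    {"x": 0, "y": 0, "z": 0, "ax": 0, "ay": 0, "az": 0},
    {"x": 0, "y": 0, "z": 0, "ax": 0, "ay": 0, "az": 0},
    {"x": 0, "y": 0, "z": 0, "ax": 0, "ay": 0, "az": 0}
  ],
  "hand": 255,
  "grip_force": 30
}}

```text
clock: 4.92
tool_pos: [562.3, 40.8, 32.5]
tcp_rot: [0.384, 3.118, 0.0]
contact_force: [-1.0, 0.0, 6.1]
opening: 24.0
gripper_force: 29.4
```

Run:
```python
from go import *
o=monitor.get_obs();print(o["gripper_force"])
p=camera("scene");cv2.imwrite("pics/grasp.png",cv2.resize(p["color"][130:270,260:420,::-1],(640,560)))
delta(492,303,140)
```

```text
29.35254156589508
t 4.97 pos [562.3  40.9  32.5] yaw 75.97 tilt [0.0001 0.0001] F [-2.2 -0.   5.4] open 24.3
shift cm [ 13.17  23.73 -10.75]
```

View pics/grasp.png

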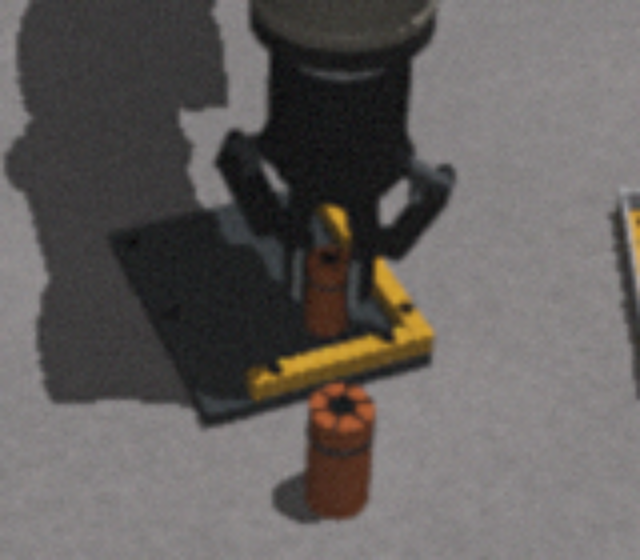

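The fingers hold the small copper collet upright on the plate, around (325,290) in the crop, at 24 mm opening. The large one is untouched.

Emit:
{"name": "arm_command", "arguments": {
  "plan": [
    {"x": 0, "y": 0, "z": -2, "ax": 0, "ay": 0, "az": 0},
    {"x": 0, "y": 0, "z": -4, "ax": 0, "ay": 0, "az": 0},
    {"x": 0, "y": 0, "z": -4, "ax": 0, "ay": 0, "az": 0},
    {"x": 1.2, "y": 2.2, "z": -0.7, "ax": 0, "ay": 0, "az": 0},
    {"x": 2, "y": 3.6, "z": 0, "ax": 0, "ay": 0, "az": 0},
    {"x": 2, "y": 3.6, "z": 0, "ax": 0, "ay": 0, "az": 0},
    {"x": 2, "y": 3.6, "z": 0, "ax": 0, "ay": 0, "az": 0},
    {"x": 2, "y": 3.6, "z": 0, "ax": 0, "ay": 0, "az": 0},
    {"x": 2, "y": 3.6, "z": 0, "ax": 0, "ay": 0, "az": 0},
    {"x": 2, "y": 3.5, "z": 0, "ax": 0, "ay": 0, "az": 0}
  ]
}}

```text
clock: 6.22
tool_pos: [490.9, 304.1, 139.1]
tcp_rot: [-0.383, -3.118, 0.0]
contact_force: [0.4, -0.0, -2.0]
opening: 24.0
gripper_force: 29.7
```

Emit:
{"name": "arm_command", "arguments": {
  "plan": [
    {"x": 0, "y": 0, "z": 0, "ax": 0, "ay": 0, "az": 0},
    {"x": 0, "y": 0, "z": 3, "ax": 0, "ay": 0, "az": 0},
    {"x": 0, "y": 0, "z": 3, "ax": 0, "ay": 0, "az": 0},
    {"x": 0, "y": 0, "z": 3, "ax": 0, "ay": 0, "az": 0},
    {"x": 0, "y": 0, "z": 1, "ax": 0, "ay": 0, "az": 0},
    {"x": 0, "y": 0, "z": 0.6, "ax": 0, "ay": 0, "az": 0},
    {"x": 0, "y": 0, "z": 0, "ax": 0, "ay": 0, "az": 0},
    {"x": 0, "y": 0, "z": 0, "ax": 0, "ay": 0, "az": 0}
  ]
}}

```text
clock: 7.22
tool_pos: [492.0, 303.1, 34.2]
tcp_rot: [0.384, 3.117, 0.001]
contact_force: [-0.8, -0.5, -2.2]
opening: 23.9
gripper_force: 29.7
```

```bash
python3 go.py 492 303 24
```

```text
t 7.22 pos [492.  303.1  34.2] yaw 75.97 tilt [0.0009 0.0008] F [-0.8 -0.5 -2.2] open 23.9
shift cm [-0.   -0.01  1.02]
```

Emit:
{"name": "arm_command", "arguments": {
  "plan": [
    {"x": 0, "y": 0, "z": 0.4, "ax": 0, "ay": 0, "az": 0},
    {"x": 0, "y": 0, "z": 0.3, "ax": 0, "ay": 0, "az": 0},
    {"x": 0, "y": 0, "z": 0.15, "ax": 0, "ay": 0, "az": 0},
    {"x": 0, "y": 0, "z": 0.1, "ax": 0, "ay": 0, "az": 0},
    {"x": 0, "y": 0, "z": 0, "ax": 0, "ay": 0, "az": 0},
    {"x": 0, "y": 0, "z": 0, "ax": 0, "ay": 0, "az": 0}
  ]
}}

```text
clock: 7.98
tool_pos: [491.6, 302.8, 24.4]
tcp_rot: [-0.384, -3.118, -0.0]
contact_force: [-4.8, -2.1, 14.3]
opening: 24.2
gripper_force: 31.5
```

Contact with the tray floor shows at the expected height, so I release and go up.

Emit:
{"name": "arm_command", "arguments": {
  "plan": [
    {"x": 0, "y": 0, "z": 0, "ax": 0, "ay": 0, "az": 0},
    {"x": 0, "y": 0, "z": 0, "ax": 0, "ay": 0, "az": 0},
    {"x": 0, "y": 0, "z": 0, "ax": 0, "ay": 0, "az": 0},
    {"x": 0, "y": 0, "z": 0, "ax": 0, "ay": 0, "az": 0},
    {"x": 0, "y": 0, "z": 0, "ax": 0, "ay": 0, "az": 0},
    {"x": 0, "y": 0, "z": 0, "ax": 0, "ay": 0, "az": 0},
    {"x": 0, "y": 0, "z": 0, "ax": 0, "ay": 0, "az": 0}
  ],
  "hand": 0
}}

```text
clock: 8.85
tool_pos: [491.5, 302.8, 23.8]
tcp_rot: [-0.384, -3.118, 0.0]
contact_force: [-0.4, 0.3, 0.1]
opening: 85.6
gripper_force: 0.0
```

Emit:
{"name": "arm_command", "arguments": {
  "plan": [
    {"x": 0, "y": 0, "z": -2, "ax": 0, "ay": 0, "az": 0},
    {"x": 0, "y": 0, "z": -4, "ax": 0, "ay": 0, "az": 0},
    {"x": 0, "y": 0, "z": -5, "ax": 0, "ay": 0, "az": 0},
    {"x": 0, "y": 0, "z": -4, "ax": 0, "ay": 0, "az": 0},
    {"x": 0, "y": -3, "z": 0, "ax": 0, "ay": 0, "az": 0},
    {"x": 0, "y": -5, "z": 0, "ax": 0, "ay": 0, "az": 0},
    {"x": 0, "y": -5, "z": 0, "ax": 0, "ay": 0, "az": 0},
    {"x": 0, "y": -5, "z": 0, "ax": 0, "ay": 0, "az": 0},
    {"x": 0, "y": -5, "z": 0, "ax": 0, "ay": 0, "az": 0},
    {"x": 0, "y": -5, "z": 0, "ax": 0, "ay": 0, "az": 0}
  ]
}}

```text
clock: 10.1
tool_pos: [423.2, 29.6, 174.9]
tcp_rot: [0.384, 3.117, 0.002]
contact_force: [1.6, -1.1, 0.5]
opening: 85.1
gripper_force: 0.0
```

Run:
```python
from go import *
from meas import *
p=camera("scene");w=cloud(p);cv2.imwrite("pics/placed.png",cv2.resize(p["color"][150:250,390:510,::-1],(600,500)))
for b in[(400,545,240,370),(545,650,180,420)]:
    q,m=pts(w,45,65,b);print(len(q),q.min(0).round(),q.max(0).round())
t=camera("top");np.savez("top2.npz",w=cloud(t),c=t["color"])
delta(511,-302,150,75)
```

```text
80 [482. 290.  45.] [508. 316.  56.]
278 [568. 243.  45.] [600. 357.  57.]
t 10.2 pos [422.3  26.9 174.8] yaw 75.64 tilt [0.0002 0.0012] F [ 0.1  1.  -0.2] open 85.5
shift cm [-16.75 -29.67   2.45]
turn [ 0.0012 -0.0001  0.0112] shift after turn [-17.08 -29.48   2.48]
```

View pics/placed.png

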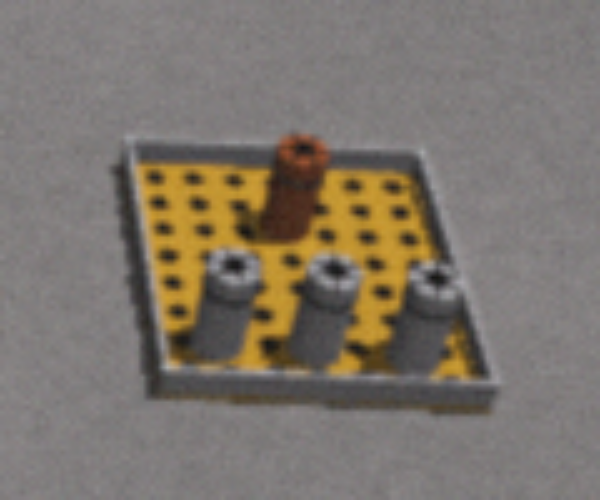

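The copper collet stands upright in the empty half of the tray, around (295,190) in the crop, and the three steel collets are undisturbed. Next is the V-block.

Emit:
{"name": "arm_command", "arguments": {
  "plan": [
    {"x": -3.1, "y": -2.5, "z": 0, "ax": 0, "ay": 0, "az": 0.011},
    {"x": -2, "y": -3.9, "z": 0, "ax": 0, "ay": 0, "az": 0},
    {"x": -2, "y": -3.9, "z": 0, "ax": 0, "ay": 0, "az": 0},
    {"x": -2, "y": -3.9, "z": 0.4, "ax": 0, "ay": 0, "az": 0},
    {"x": -2, "y": -3.9, "z": 0.5, "ax": 0, "ay": 0, "az": 0},
    {"x": -2, "y": -3.9, "z": 0.5, "ax": 0, "ay": 0, "az": 0},
    {"x": -2, "y": -3.9, "z": 0.5, "ax": 0, "ay": 0, "az": 0},
    {"x": -2, "y": -3.6, "z": 0.5, "ax": 0, "ay": 0, "az": 0},
    {"x": 0, "y": 0, "z": 0, "ax": 0, "ay": 0, "az": 0},
    {"x": 0, "y": 0, "z": 0, "ax": 0, "ay": 0, "az": 0}
  ]
}}

```text
clock: 11.45
tool_pos: [514.9, -296.6, 150.4]
tcp_rot: [0.401, 3.116, 0.001]
contact_force: [-0.1, -0.2, 0.4]
opening: 85.5
gripper_force: 0.0
```

```bash
python3 go.py 510.5 -302 18 75
```

```text
t 11.45 pos [ 514.9 -296.6  150.4] yaw 75.34 tilt [0.0002 0.0005] F [-0.1 -0.2  0.4] open 85.5
shift cm [ 0.29 -0.64 13.23]
turn [0.0005 0.0001 0.006 ] shift after turn [ 0.29 -0.63 13.24]
```

Emit:
{"name": "arm_command", "arguments": {
  "plan": [
    {"x": 0.3, "y": -0.65, "z": 2, "ax": 0, "ay": 0, "az": 0.006},
    {"x": 0, "y": 0, "z": 3, "ax": 0, "ay": 0, "az": 0},
    {"x": 0, "y": 0, "z": 3, "ax": 0, "ay": 0, "az": 0},
    {"x": 0, "y": 0, "z": 3, "ax": 0, "ay": 0, "az": 0},
    {"x": 0, "y": 0, "z": 1.5, "ax": 0, "ay": 0, "az": 0},
    {"x": 0, "y": 0, "z": 0.7, "ax": 0, "ay": 0, "az": 0},
    {"x": 0, "y": 0, "z": 0, "ax": 0, "ay": 0, "az": 0}
  ]
}}

```text
clock: 12.32
tool_pos: [510.3, -302.7, 18.0]
tcp_rot: [0.41, 3.115, -0.0]
contact_force: [0.5, -0.5, 0.2]
opening: 85.3
gripper_force: 0.0
```

Emit:
{"name": "arm_command", "arguments": {
  "plan": [
    {"x": 0, "y": 0, "z": 0, "ax": 0, "ay": 0, "az": 0},
    {"x": 0, "y": 0, "z": 0, "ax": 0, "ay": 0, "az": 0},
    {"x": 0, "y": 0, "z": 0, "ax": 0, "ay": 0, "az": 0},
    {"x": 0, "y": 0, "z": 0, "ax": 0, "ay": 0, "az": 0},
    {"x": 0, "y": 0, "z": 0, "ax": 0, "ay": 0, "az": 0},
    {"x": 0, "y": 0, "z": 0, "ax": 0, "ay": 0, "az": 0},
    {"x": 0, "y": 0, "z": 0, "ax": 0, "ay": 0, "az": 0},
    {"x": 0, "y": 0, "z": 0, "ax": 0, "ay": 0, "az": 0}
  ],
  "hand": 255,
  "grip_force": 80
}}

```text
clock: 13.32
tool_pos: [510.6, -303.0, 18.7]
tcp_rot: [0.41, 3.114, 0.0]
contact_force: [-2.3, 0.5, 12.6]
opening: 38.8
gripper_force: 81.2
```

Run:
```python
from go import *
from meas import *
# refine fixture: both views, fit rectangle model by edges of brass/plate percentiles
import glob
W=[];
for n in("top2","scene1"):
    d=np.load(n+".npz");q,m=pts(d["w"],21,30,(400,660,-130,130));W.append(q)
from scipy.optimize import minimize
for n,q in zip(("top","scene"),W):
    # fences L-shape: points should lie inside L; minimise outside distance + inner-face overlap
    def cost(p):
        c,s=np.cos(p[2]),np.sin(p[2]);e=q[:,:2]-p[:2];X=c*e[:,0]+s*e[:,1];Y=-s*e[:,0]+c*e[:,1]
        def box(x0,x1,y0,y1): return np.hypot(np.maximum(0,np.maximum(x0-X,X-x1)),np.maximum(0,np.maximum(y0-Y,Y-y1)))
        d=np.minimum(box(-85,85,58,70),box(73,85,-42,58)); return np.minimum(d,8).mean()+0.3*np.minimum(np.abs(np.minimum(np.hypot(0,Y-64)+0*X,np.hypot(X-79,0))),8).mean()
    b=min((minimize(cost,[536+i,7+j,.398],method="Nelder-Mead",options=dict(initial_simplex=[[536+i,7+j,.39],[541+i,7+j,.39],[536+i,12+j,.39],[536+i,7+j,.43]])) for i in(-3,3) for j in(-3,3)),key=lambda r:r.fun)
    x,y,a=b.x;c,s=np.cos(a),np.sin(a);print(n,b.x.round(3),round(b.fun,2),"corner",round(x+c*73-s*58,1),round(y+s*73+c*58,1))
p=camera("scene");save(p,"grip2.png");cv2.imwrite("pics/grip2.png",cv2.resize(p["color"][120:230,140:270,::-1],(650,550)))
o=monitor.get_obs();print(o["gripper_force"]);delta(510.5,-302,118,75)
```

```text
top [5.32566e+02 5.55100e+00 4.02000e-01] 0.9 corner 577.1 87.5
scene [5.36727e+02 5.95600e+00 4.00000e-01] 1.64 corner 581.4 87.8
81.15877479314804
t 13.38 pos [ 510.6 -303.    18.7] yaw 74.99 tilt [ 0.001  -0.0002] F [-2.   2.7 11. ] open 38.9
shift cm [ 0.03  0.09 -9.93]
turn [ 0.0001  0.0011 -0.0001] shift after turn [ 0.04  0.09 -9.93]
```

View pics/grip2.png

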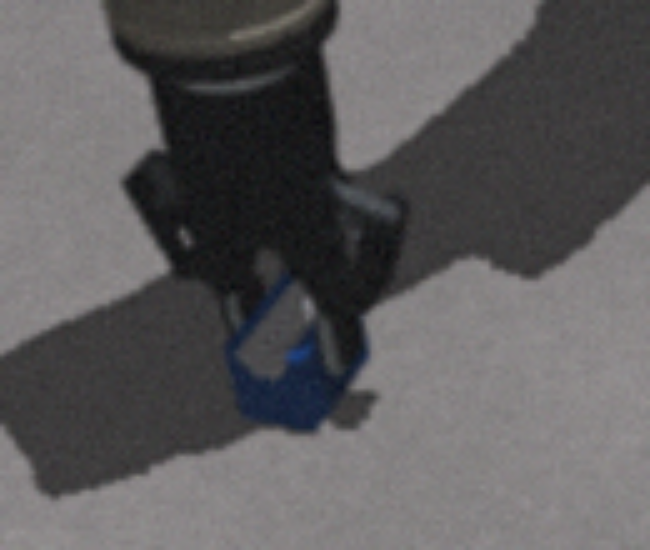

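The V-block is held across its width, at 38.9 mm opening (the 25 mm collet read 24, so it is aligned). I lift it, move over the fixture and turn it to 113°.

Emit:
{"name": "arm_command", "arguments": {
  "plan": [
    {"x": 0, "y": 0, "z": -2, "ax": 0, "ay": 0, "az": 0},
    {"x": 0, "y": 0, "z": -4, "ax": 0, "ay": 0, "az": 0},
    {"x": 0, "y": 0, "z": -4, "ax": 0, "ay": 0, "az": 0},
    {"x": 0.4, "y": 2, "z": 0, "ax": 0, "ay": 0, "az": 0},
    {"x": 0.6, "y": 4.4, "z": 0, "ax": 0, "ay": 0, "az": 0},
    {"x": 0.6, "y": 4.4, "z": 0, "ax": 0, "ay": 0, "az": 0},
    {"x": 0.6, "y": 4.4, "z": 0, "ax": 0, "ay": 0, "az": 0},
    {"x": 0.6, "y": 4.4, "z": 0, "ax": 0, "ay": 0, "az": 0},
    {"x": 0.6, "y": 4.4, "z": 0, "ax": 0, "ay": 0, "az": 0},
    {"x": 0.6, "y": 4.4, "z": 0, "ax": 0, "ay": 0, "az": 0}
  ]
}}

```text
clock: 14.62
tool_pos: [545.0, -16.7, 118.8]
tcp_rot: [0.41, 3.114, 0.0]
contact_force: [1.4, 0.9, -4.4]
opening: 38.6
gripper_force: 82.3
```

Emit:
{"name": "arm_command", "arguments": {
  "plan": [
    {"x": 0.6, "y": 4, "z": 0, "ax": 0, "ay": 0, "az": 0},
    {"x": 0.2, "y": 2, "z": 0, "ax": 0, "ay": 0, "az": 0},
    {"x": 0, "y": 0, "z": 0, "ax": 0, "ay": 0, "az": -0.1326},
    {"x": 0, "y": 0, "z": 0, "ax": 0, "ay": 0, "az": -0.1325},
    {"x": 0, "y": 0, "z": 0, "ax": 0, "ay": 0, "az": -0.1325},
    {"x": 0, "y": 0, "z": 0, "ax": 0, "ay": 0, "az": -0.1325},
    {"x": 0, "y": 0, "z": 0, "ax": 0, "ay": 0, "az": -0.1325},
    {"x": 0, "y": 0, "z": 0, "ax": 0, "ay": 0, "az": 0},
    {"x": 0, "y": 0, "z": 0, "ax": 0, "ay": 0, "az": 0}
  ]
}}

```text
clock: 15.75
tool_pos: [552.9, 41.5, 118.1]
tcp_rot: [-0.62, 3.08, -0.0]
contact_force: [0.3, -0.2, -4.9]
opening: 38.5
gripper_force: 82.5
```

```bash
python3 go.py 553.3 41.8 36 112.95
```

```text
t 15.75 pos [552.9  41.5 118.1] yaw 112.75 tilt [ 0.0001 -0.0001] F [ 0.3 -0.2 -4.9] open 38.5
shift cm [-0.05  0.01  8.21]
turn [-0.0002  0.     -0.0036] shift after turn [-0.05  0.01  8.21]
```

Emit:
{"name": "arm_command", "arguments": {
  "plan": [
    {"x": -0.05, "y": 0, "z": 2, "ax": 0, "ay": 0, "az": -0.0035},
    {"x": 0, "y": 0, "z": 3, "ax": 0, "ay": 0, "az": 0},
    {"x": 0, "y": 0, "z": 2.2, "ax": 0, "ay": 0, "az": 0},
    {"x": 0, "y": 0, "z": 1, "ax": 0, "ay": 0, "az": 0},
    {"x": 0, "y": 0, "z": 0.2, "ax": 0, "ay": 0, "az": 0},
    {"x": 0, "y": 0, "z": 0.15, "ax": 0, "ay": 0, "az": 0},
    {"x": 0, "y": 0, "z": 0.1, "ax": 0, "ay": 0, "az": 0},
    {"x": 0, "y": 0, "z": 0, "ax": 0, "ay": 0, "az": 0},
    {"x": 0, "y": 0, "z": 0, "ax": 0, "ay": 0, "az": 0}
  ]
}}

```text
clock: 16.88
tool_pos: [553.5, 42.2, 31.6]
tcp_rot: [-0.631, 3.077, 0.0]
contact_force: [-0.1, 0.1, -4.9]
opening: 38.8
gripper_force: 82.3
```

Run:
```python
from go import *
p=camera("scene");cv2.imwrite("pics/down.png",cv2.resize(p["color"][140:250,270:400,::-1],(780,600)));np.savez("sc3.npz",w=cloud(p),c=p["color"])
delta(559.7,57.6,30.7,112.95)
```

```text
t 16.93 pos [553.5  42.2  31.5] yaw 113.16 tilt [0.0002 0.    ] F [-0.8  0.4 -5.8] open 38.7
shift cm [-1.18  1.17  0.08]
turn [-0.      0.0002  0.0037] shift after turn [-1.18  1.18  0.08]
```

View pics/down.png

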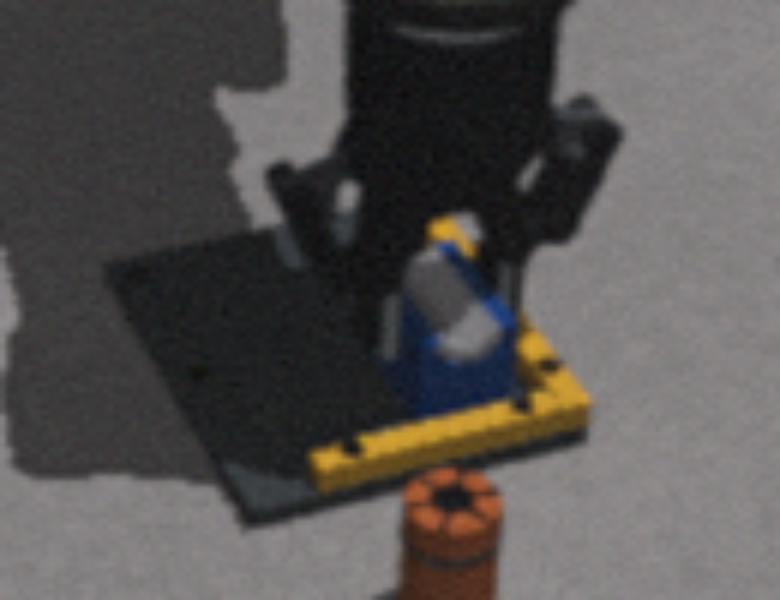

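The block is over the plate inside both fences, at about (460,330) in the crop, with gaps to both. I go to the short fence first while clear of the long one.

Emit:
{"name": "arm_command", "arguments": {
  "plan": [
    {"x": -0.3, "y": 0, "z": 0.04, "ax": 0, "ay": 0, "az": 0},
    {"x": -0.3, "y": 0, "z": 0, "ax": 0, "ay": 0, "az": 0},
    {"x": -0.2, "y": 0, "z": 0, "ax": 0, "ay": 0, "az": 0},
    {"x": -0.1, "y": 0, "z": 0, "ax": 0, "ay": 0, "az": 0},
    {"x": 0, "y": 0, "z": 0, "ax": 0, "ay": 0, "az": 0},
    {"x": 0, "y": 0, "z": 0, "ax": 0, "ay": 0, "az": 0}
  ]
}}

```text
clock: 17.68
tool_pos: [561.6, 45.6, 30.9]
tcp_rot: [0.631, -3.077, 0.0]
contact_force: [0.9, -0.8, -5.6]
opening: 38.7
gripper_force: 82.3
```

Emit:
{"name": "arm_command", "arguments": {
  "plan": [
    {"x": -0.1, "y": 0, "z": 0, "ax": 0, "ay": 0, "az": 0},
    {"x": 0, "y": 0, "z": 0, "ax": 0, "ay": 0, "az": 0},
    {"x": 0, "y": 0, "z": 0, "ax": 0, "ay": 0, "az": 0}
  ]
}}

```text
clock: 18.05
tool_pos: [562.6, 46.1, 30.9]
tcp_rot: [0.631, -3.078, 0.0]
contact_force: [0.2, 0.0, -5.2]
opening: 38.9
gripper_force: 82.3
```

Emit:
{"name": "arm_command", "arguments": {
  "plan": [
    {"x": -0.1, "y": 0, "z": 0, "ax": 0, "ay": 0, "az": 0},
    {"x": 0, "y": 0, "z": 0, "ax": 0, "ay": 0, "az": 0},
    {"x": 0, "y": 0, "z": 0, "ax": 0, "ay": 0, "az": 0}
  ]
}}

```text
clock: 18.42
tool_pos: [563.3, 46.3, 30.8]
tcp_rot: [0.63, -3.077, 0.0]
contact_force: [-2.9, -0.1, -4.2]
opening: 38.5
gripper_force: 82.7
```

Emit:
{"name": "arm_command", "arguments": {
  "plan": [
    {"x": 0.05, "y": 0.3, "z": 0, "ax": 0, "ay": 0, "az": 0},
    {"x": 0, "y": 0.3, "z": 0, "ax": 0, "ay": 0, "az": 0},
    {"x": 0, "y": 0.2, "z": 0, "ax": 0, "ay": 0, "az": 0},
    {"x": 0, "y": 0.1, "z": 0, "ax": 0, "ay": 0, "az": 0},
    {"x": 0, "y": 0, "z": 0, "ax": 0, "ay": 0, "az": 0},
    {"x": 0, "y": 0, "z": 0, "ax": 0, "ay": 0, "az": 0}
  ]
}}

```text
clock: 19.18
tool_pos: [559.6, 54.4, 30.9]
tcp_rot: [-0.63, 3.078, -0.0]
contact_force: [0.4, -0.6, -5.9]
opening: 38.7
gripper_force: 82.6
```

Emit:
{"name": "arm_command", "arguments": {
  "plan": [
    {"x": 0, "y": 0.1, "z": 0, "ax": 0, "ay": 0, "az": 0},
    {"x": 0, "y": 0, "z": 0, "ax": 0, "ay": 0, "az": 0},
    {"x": 0, "y": 0, "z": 0, "ax": 0, "ay": 0, "az": 0}
  ]
}}

```text
clock: 19.55
tool_pos: [559.1, 55.5, 30.9]
tcp_rot: [0.631, -3.078, 0.0]
contact_force: [-0.2, -0.3, -6.0]
opening: 38.8
gripper_force: 82.6
```

Emit:
{"name": "arm_command", "arguments": {
  "plan": [
    {"x": 0, "y": 0.1, "z": 0, "ax": 0, "ay": 0, "az": 0},
    {"x": 0, "y": 0, "z": 0, "ax": 0, "ay": 0, "az": 0},
    {"x": 0, "y": 0, "z": 0, "ax": 0, "ay": 0, "az": 0}
  ]
}}

```text
clock: 19.92
tool_pos: [558.9, 55.9, 30.9]
tcp_rot: [-0.63, 3.078, -0.001]
contact_force: [2.0, -4.3, -6.4]
opening: 38.7
gripper_force: 82.3
```

Both fences are found near the predicted home (TCP at 558.9, 55.9 against 559.7, 57.6). I set it down, then press into x and then y.

Emit:
{"name": "arm_command", "arguments": {
  "plan": [
    {"x": 0, "y": -0.1, "z": 0.08, "ax": 0, "ay": 0, "az": 0},
    {"x": -0.1, "y": 0, "z": 0, "ax": 0, "ay": 0, "az": 0},
    {"x": -0.1, "y": 0, "z": 0, "ax": 0, "ay": 0, "az": 0},
    {"x": 0, "y": 0, "z": 0, "ax": 0, "ay": 0, "az": 0},
    {"x": 0, "y": 0, "z": 0, "ax": 0, "ay": 0, "az": 0}
  ]
}}

```text
clock: 20.55
tool_pos: [559.0, 55.9, 30.7]
tcp_rot: [0.629, -3.074, -0.002]
contact_force: [-18.0, -4.4, 24.6]
opening: 38.7
gripper_force: 86.5
```

Emit:
{"name": "arm_command", "arguments": {
  "plan": [
    {"x": 0, "y": 0.1, "z": 0, "ax": 0, "ay": 0, "az": 0},
    {"x": 0, "y": 0.1, "z": 0, "ax": 0, "ay": 0, "az": 0},
    {"x": 0, "y": 0, "z": 0, "ax": 0, "ay": 0, "az": 0},
    {"x": 0, "y": 0, "z": 0, "ax": 0, "ay": 0, "az": 0}
  ]
}}

```text
clock: 21.05
tool_pos: [559.2, 56.1, 30.7]
tcp_rot: [0.628, -3.076, 0.001]
contact_force: [-11.8, -12.6, 17.7]
opening: 38.6
gripper_force: 85.2
```

```bash
cat > f.py <<'E'
from go import *
o=monitor.get_obs();M=Ro.from_rotvec(o["tcp_rot"]).as_matrix();print("F tool",(M.T@o["contact_force"]).round(1),"M",(M.T@o["ft_torque"]).round(2));delta(558.9,55.9,30.9,112.95)
E
python3 f.py
```

```text
F tool [ 15.9  -6.9 -17.6] M [ 1.79  3.15 -0.04]
t 21.05 pos [559.2  56.1  30.7] yaw 113.07 tilt [-0.0018 -0.0012] F [-11.8 -12.6  17.7] open 38.6
shift cm [ 0.03 -0.01 -0.02]
turn [-0.0004 -0.0021  0.0021] shift after turn [ 0.03 -0.01 -0.02]
```

Emit:
{"name": "arm_command", "arguments": {
  "plan": [
    {"x": 0, "y": 0, "z": -0.06, "ax": 0, "ay": 0, "az": 0},
    {"x": -0.1, "y": 0.1, "z": 0, "ax": 0, "ay": 0, "az": 0},
    {"x": 0, "y": 0.05, "z": 0, "ax": 0, "ay": 0, "az": 0},
    {"x": 0, "y": 0, "z": 0, "ax": 0, "ay": 0, "az": 0},
    {"x": 0, "y": 0, "z": 0, "ax": 0, "ay": 0, "az": 0},
    {"x": 0, "y": 0, "z": 0, "ax": 0, "ay": 0, "az": 0}
  ]
}}

```text
clock: 21.8
tool_pos: [559.2, 56.2, 30.8]
tcp_rot: [0.626, -3.076, 0.004]
contact_force: [-8.2, -21.4, 10.1]
opening: 38.8
gripper_force: 84.3
```

```bash
python3 f.py
```

```text
F tool [ 15.9 -16.5 -10. ] M [ 3.58  3.3  -0.08]
t 21.8 pos [559.2  56.2  30.8] yaw 113.01 tilt [-0.0024 -0.003 ] F [ -8.2 -21.4  10.1] open 38.8
shift cm [ 0.04 -0.02 -0.01]
turn [-0.0019 -0.0034  0.0011] shift after turn [ 0.04 -0.02 -0.01]
```

Emit:
{"name": "arm_command", "arguments": {
  "plan": [
    {"x": -0.1, "y": 0, "z": 0, "ax": 0, "ay": 0, "az": 0},
    {"x": -0.1, "y": 0, "z": 0, "ax": 0, "ay": 0, "az": 0},
    {"x": -0.05, "y": 0, "z": 0, "ax": 0, "ay": 0, "az": 0},
    {"x": 0, "y": 0, "z": 0, "ax": 0, "ay": 0, "az": 0},
    {"x": 0, "y": 0, "z": 0, "ax": 0, "ay": 0, "az": 0},
    {"x": 0, "y": 0, "z": 0, "ax": 0, "ay": 0, "az": 0}
  ]
}}

```text
clock: 22.55
tool_pos: [559.2, 56.2, 30.8]
tcp_rot: [0.624, -3.072, 0.003]
contact_force: [-24.3, -26.2, 26.8]
opening: 38.5
gripper_force: 86.4
```

Run:
```python
import f
from h import *
from meas import *
p=camera("scene");cv2.imwrite("pics/home.png",cv2.resize(p["color"][140:250,270:400,::-1],(780,600)))
w=cloud(p);q,m=pts(w,45,65,(400,545,240,370));print(q.min(0).round(),q.max(0).round())
```

```text
F tool [ 32.8 -14.7 -26.5] M [ 3.3   6.5  -0.24]
t 22.55 pos [559.2  56.2  30.8] yaw 112.97 tilt [-0.0066 -0.0036] F [-24.3 -26.2  26.8] open 38.5
shift cm [ 0.04 -0.02 -0.01]
turn [-0.0007 -0.0075  0.0004] shift after turn [ 0.04 -0.02 -0.01]
[482. 291.  45.] [507. 315.  57.]
```

View pics/home.png

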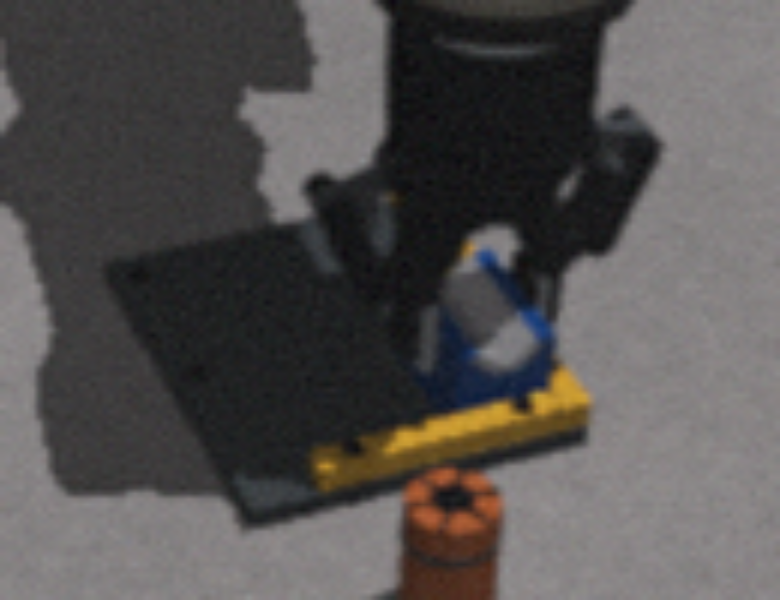

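The TCP did not give while the x push doubled, and its coordinates match both fence positions found while hovering. The picture shows the block in the corner. I balance the two pushes and ease the downward load.

Emit:
{"name": "arm_command", "arguments": {
  "plan": [
    {"x": 0.15, "y": 0, "z": -0.06, "ax": 0, "ay": 0, "az": 0},
    {"x": 0, "y": 0.1, "z": 0, "ax": 0, "ay": 0, "az": 0},
    {"x": 0, "y": 0.1, "z": 0, "ax": 0, "ay": 0, "az": 0},
    {"x": -0.05, "y": 0, "z": 0, "ax": 0, "ay": 0, "az": 0},
    {"x": 0, "y": 0, "z": 0, "ax": 0, "ay": 0, "az": 0},
    {"x": 0, "y": 0, "z": 0, "ax": 0, "ay": 0, "az": 0},
    {"x": 0, "y": 0, "z": 0, "ax": 0, "ay": 0, "az": 0},
    {"x": 0, "y": 0, "z": 0, "ax": 0, "ay": 0, "az": 0}
  ]
}}

```text
clock: 23.6
tool_pos: [559.2, 56.3, 30.9]
tcp_rot: [0.623, -3.075, 0.007]
contact_force: [-7.6, -31.9, 3.8]
opening: 38.6
gripper_force: 84.1
```

```bash
python3 f.py
```

```text
F tool [ 19.5 -26.5  -3.6] M [ 5.99  4.24 -0.34]
t 23.6 pos [559.2  56.3  30.9] yaw 112.93 tilt [-0.0034 -0.0054] F [ -7.6 -31.9   3.8] open 38.6
shift cm [ 0.05 -0.03  0.  ]
turn [-0.0036 -0.0052 -0.0004] shift after turn [ 0.05 -0.03  0.  ]
```

Emit:
{"name": "arm_command", "arguments": {
  "plan": [
    {"x": -0.1, "y": 0, "z": 0, "ax": 0, "ay": 0, "az": 0},
    {"x": -0.1, "y": 0, "z": -0.02, "ax": 0, "ay": 0, "az": 0},
    {"x": 0, "y": 0, "z": 0, "ax": 0, "ay": 0, "az": 0},
    {"x": 0, "y": 0, "z": 0, "ax": 0, "ay": 0, "az": 0},
    {"x": 0, "y": 0, "z": 0, "ax": 0, "ay": 0, "az": 0},
    {"x": 0, "y": 0, "z": 0, "ax": 0, "ay": 0, "az": 0}
  ]
}}

```text
clock: 24.35
tool_pos: [559.2, 56.3, 30.9]
tcp_rot: [0.622, -3.071, 0.007]
contact_force: [-20.0, -35.5, 12.7]
opening: 38.8
gripper_force: 85.1
```

```bash
python3 -c "
import f
print(f.r.job_done())"
```

```text
F tool [ 32.4 -25.  -12.3] M [ 5.89  6.46 -0.44]
t 24.35 pos [559.2  56.3  30.9] yaw 112.91 tilt [-0.0068 -0.006 ] F [-20.  -35.5  12.7] open 38.8
shift cm [ 0.05 -0.03 -0.  ]
turn [-0.0029 -0.0086 -0.0008] shift after turn [ 0.05 -0.03 -0.  ]
the job is handed in; nothing more can be done
None
```

I handed the job in at about 24 s, with no verdict returned: the copper collet stands released in the tray, the steel collets were undisturbed when last checked, and the V-block is held in the corner, pushed at about 32 N toward the short fence and 25 N toward the long one (wrist readings, not separate fence forces).

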